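# Load a tube rack past the drop gate of a loading lane

## Robot

A 6-joint arm with a two-finger parallel gripper is mounted at the origin on a cart in front of the work surface, level with it; the furniture and walls round the work are solid. World frame = base frame: x ahead of the robot, y to its left, z up, the work surface at z = 0. Lengths are in m, angles in rad, forces in N, time in s.
With the tool pointing down it reaches from about 0.375 to 0.75 m from the base axis. Payload 9 kg.
Tool frame: the origin (TCP) lies midway between the tips of the shut fingers; the grasp point (between the pads) lies 19 mm behind it; z points along the fingers, y is the line along which they close (so a half turn about z gives the same grasp; the last joint's range is limited). The gripper opens to 85 mm and grips with 20 to 120 N. Pads are 22 mm wide; open, the fingers measure 114 mm over their backs; the gripper's body (76 mm by 85 mm) begins 54 mm behind the grasp point. The pads swing forward as they close: fully open they stand 13 mm farther back than shut.
Start: joints at [0.982, 0.104, 0.097, 1.564, 0, 1.353], TCP at [0.217, 0.559, 0.231] pointing down, gripper open.
Joint ranges: [-2.99, 2.99], [-0.84, 1.86], [-1.1, 1.16], [-1.84, 2.11], [-1.51, 1.56], [-3.14, 3.14]. Speed limits (rad/s): [2.22, 2.22, 2.57, 3.14, 3.14, 3.14].

## Interface

Orientations are given as a 3x3 rotation matrix whose columns are the frame's x, y, z axes.
In Python, from workcell import get_obs, get_image, job_done gives the robot as it stands.
- The arm moves only by the shell command python3 -m inch 'ROWS' [OPENING]. ROWS is JSON, a list that holds one entry, the list of rows, each a list of 4 numbers: the shift along the tool's x, y, z in mm, then the turn about the tool's z in degrees. In form: [[[x, y, z, roll], ...]]. A call has 1 to 8 rows; each row shifts and turns the commanded pose from where the row before left it, along the tool's axes as they then stand; what a row does not reach is not made up. A row lasts 1/12 s, in which the tool goes at most 41.7 mm and 7.16 degrees, less where a joint would pass 70% of its speed; a pose out of reach is approached as far as the arm can. A call is refused whole if a number of a shift passes 41.7 or a number of a turn 7.16, either way. A call with a gripper value outside its range is refused whole. OPENING is the finger opening in mm, from 0 to 85.4, set as the call begins (- or left out, the last holds). The fingers move at their own pace and stop on an object; the grip force is fixed at half the most. Time passes only in rows, so rows that do not move let the fingers close. It gives the time, the measured TCP pose, the force, the opening and the grip force at its end, in the units of the state.
- get_obs(): the state, without advancing time (a new reading comes with each control period).
- get_image(name): name is "scene" or "top" or "wrist"; returns a dict with "image" (420x560x3 uint8, red, green, blue), "depth" (420x560 float32, m along the optical axis (not along the pixel's ray), 0 where there is no reading), "fx", "fy", "cx", "cy" (pixels), "eye" and "attitude" of the camera in the world; the wrist camera has in their place "mount" (4x4, takes a point from camera to tool coordinates, whose origin is the TCP and whose axes are the flange's). Camera axes: x right, y up, looking along -z (the intrinsics and any distortion apply to the point x, -y, -z); pixel columns grow to the right and rows downward; lengths in m; the calibration is good to about 2 mm. A picture is of the moment at which its call begins: read the wrist's pose just before it.
- job_done(): hands the job in; it is judged then, once.
The state is a dict: "t": time; "joint_pos": joint angles; "joint_vel": joint speeds; "effort": joint torques, N m; "position": TCP position; "tool_rot": TCP orientation; "contact_force": force on the tool from outside, world axes, zero at the start; "moment": the same for the moment, N m; "opening": opening from 0.0 (shut) to 1.0 (fully open); "finger_force": force on a finger pad.
Only numpy, scipy, OpenCV 4.12 (cv2) and the standard library are available. Lean on these libraries where they do the work, as an engineer would, in place of code of your own. Each camera call takes 0.05 s, during which the arm holds its last target. There are 200 camera calls.

## Task

Load the tube rack into its lane: with a fingertip press down the long bar beside the lane so that the hinged gate sinks below the lane floor, and keep holding it down while you push the rack from behind along the lane, past the gate, until it rests against the end stop; then let go so that the gate springs up behind it. Only push with the fingers: do not grip or lift the rack, do not let the gate touch it, and leave the cup, the small bottle and the marker pen where they stand.

Things in the scene. Friction and masses are not known exactly. Their poses are not given: they have to be found in the camera images.
- lane: Fixed grey lane on the worktop. Origin: on the worktop under the gate slot (y = 0), midway between the walls; y runs along the lane the way the rack is pushed, z up. Floor 34 mm above the worktop, y -215 to 165 mm. Inner width 52 mm; walls 4 mm thick, tops 45 mm above the worktop. The gate's press bar is on the -x side, its hinge on the +x side (x = 70 mm, up to 65 mm high).
- end_stop (a point): Centre of the end stop's face, at lane y = 152 mm, 54 mm above the worktop; a plate 60 mm wide, its top 70 mm above the worktop. The rack's front must come to rest against it.
- gate (a joint): Hinge of the sprung steel gate, axis along the lane. 0 = up: its 5 mm plate stands 9 to 20 mm above the lane floor (lane y -2.5 to 2.5 mm) and blocks the rack, which cannot push it open. 0.26 rad = pressed down to a hard stop; the plate is wholly below the floor from 0.22 rad on. The bar takes about 3 N to start and 5 N to hold fully down; the spring lifts it again when released.
- bar_top (a point): Middle of the top face of the gate's press bar: flat aluminium, 22 mm wide, 280 mm long along the lane (lane y -235 to 45 mm; this point at -95 mm), over about lane x -57 to -36 mm, clear of the wall. Top 84 mm above the worktop with the gate up, 54 mm (20 mm above the lane floor) fully pressed. It may be pressed anywhere, and a fingertip may slide along it.
- rack: Blue tube rack, 46 (x) x 136 (y) x 58 mm high, about 0.15 kg, loose on the lane floor before the gate, y nearly the lane's. Origin: centre of its underside. Flat end plates at y = -68 mm (rear, to push) and +68 mm. Three capped tubes fixed in its front half (y over 20 mm) reach 82 mm above its underside. Against the end stop its origin is at lane y = 84 mm, its rear 14 mm past the gate's middle.
- cup: Bystander: specimen cup with a red lid, 64 mm across, 74 mm high, on the worktop on the bar's side of the lane. Origin at the centre of its underside.
- small_bottle: Bystander: small white bottle with a green cap, 44 mm across, 80 mm high, on the worktop on the hinge side of the lane. Origin at the centre of its underside.
- pen: Bystander: marker pen with a blue cap, 132 mm long (its y), 13 mm high, lying on the worktop on the hinge side of the lane. Origin at the centre of its underside.

How it is judged:
By the outcome, as a careful person would: the job done as asked, in the order asked, and still so for the second after the job is handed in, with the robot touching nothing.
It also fails if it takes over 45 s, if anything falls off the work surface, if the arm or the gripper's body presses on something with over 40 N, if the wrist force passes 120 N, or if a joint passes its speed limit or range.

## Working session

There is one attempt and no reset: what is moved stays moved. The work goes in short steps, Python scripts to look and compute and a shell command to move; the robot and the scene stay as the last step left them, time stands still between calls to the robot, and variables do not carry over. Pictures are saved under pics/ and viewed, at most 10 in all, crops included, and the job is handed in when it is done.

```bash
mkdir -p pics; ls; python3 - <<'E'
from workcell import *
import cv2,numpy as np
o=get_obs();print(o['t'],o['position'],o['tool_rot'],o['opening'])
ims=[]
for n in("scene","top"):
    d=get_image(n);np.savez(f'{n}.npz',**d);cv2.imwrite(f'pics/{n}.png',d['image'][...,::-1])
    print(n,d['fx'],d['fy'],d['cx'],d['cy'],d['eye'],d['attitude'],[k for k in d])
E
```

```text
pics
0.0 [0.21721104 0.5589617  0.23052275] [[-9.32046049e-01  3.62339073e-01 -7.48066480e-04]
 [ 3.62339715e-01  9.32045475e-01 -1.07871731e-03]
 [ 3.06370546e-04 -1.27646840e-03 -9.99999138e-01]] 0.9986687117668934
scene 418.39991065582336 418.39991065582336 282.7065941285444 207.34588285919526 [ 0.10639478 -0.43101084  0.5251791 ] [[ 0.78064874  0.3129879  -0.54094928]
 [-0.62446561  0.42540595 -0.65503624]
 [ 0.02510462  0.84915744  0.5275428 ]] ['image', 'depth', 'fx', 'fy', 'cx', 'cy', 'eye', 'attitude']
top 491.5312528273362 491.5312528273362 277.2512621600678 205.30546245481253 [0.37423823 0.10337737 1.1092573 ] [[-4.61124625e-04  9.80921153e-01 -1.94405449e-01]
 [-9.99999892e-01 -4.40992886e-04  1.46833975e-04]
 [ 5.83011323e-05  1.94405496e-01  9.80921251e-01]] ['image', 'depth', 'fx', 'fy', 'cx', 'cy', 'eye', 'attitude']
```

View pics/top.png

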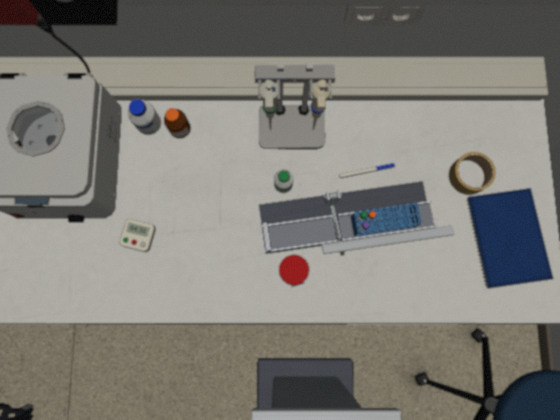

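View pics/scene.png

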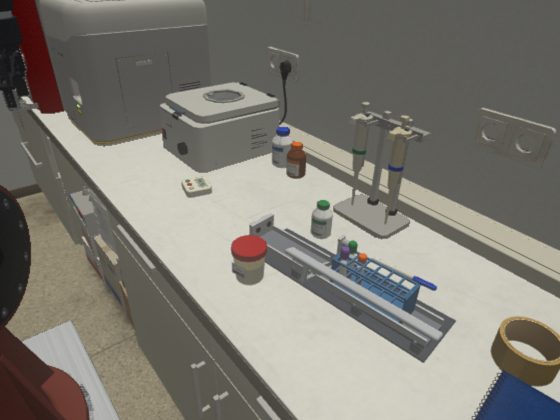

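The top view shows the lane running right to left, toward world +y. The rack is at about (387,220), the bar at (388,240), the end stop at (265,237), the cup at (294,270) and the bottle at (284,180). In the scene view the bar is on the robot's side. Next I measure the rack, bar and end stop.

```bash
cat > h.py <<'E'
import numpy as np,cv2
def cloud(d):
    D=d['depth'];v,u=np.mgrid[:420,:560]
    c=np.stack([(u-d['cx'])/d['fx']*D,-(v-d['cy'])/d['fy']*D,-D],-1)
    return c@d['attitude'].T+d['eye']
def fit(P):
    r=cv2.minAreaRect((P[:,:2]*1000).astype(np.float32));b=cv2.boxPoints(r);return r,b.round(1)
E
python3 - <<'E'
from h import *
d=dict(np.load('top.npz'));P=cloud(d);im=d['image'].astype(int)
hsv=cv2.cvtColor(d['image'],cv2.COLOR_RGB2HSV)
ok=d['depth']>0
roi=np.zeros((420,560),bool);roi[175:260,250:460]=1
def big(m):
    n,l,s,_=cv2.connectedComponentsWithStats(m.astype(np.uint8));i=1+np.argmax(s[1:,4]);return l==i
z=P[...,2]
# bar: bright, high
m=big(roi&ok&(z>.074)&(z<.094)&(hsv[...,1]<60)&(np.arange(420)[:,None]>224))
print('bar',m.sum(),fit(P[m]),np.median(z[m]))
b=P[m][:,:2];c=b.mean(0);w,V=np.linalg.eigh(np.cov(b.T));print('bar axis',V[:,1],c)
m=roi&ok&(hsv[...,1]>90)&(hsv[...,0]>95)&(hsv[...,0]<120)&(np.arange(560)>340)[None]
m=big(m);print('blue',m.sum(),np.percentile(z[m],[5,50,95]))
mm=m&(z>.085)&(z<.1);print('rack top',mm.sum(),fit(P[mm]))
m=roi&ok&(z>.06)&(z<.08)&(np.arange(560)<285)[None]&(np.arange(420)>215)[:,None];print('stop',m.sum(),fit(P[m]),z[m].max())
m=roi&ok&(z>.038)&(z<.055)&(np.arange(420)>190)[:,None];print('walls',m.sum(),fit(P[m]))
m=roi&ok&(z>.028)&(z<.038)&(np.arange(420)>190)[:,None];m=big(m);print('floor',m.sum(),fit(P[m]))
cv2.imwrite('pics/crop.png',cv2.resize(d['image'][160:290,240:460,::-1],None,fx=3.6,fy=3.6,interpolation=cv2.INTER_CUBIC))
E
```

```text
bar 1336 (((505.03253173828125, -128.675537109375), (22.079219818115234, 278.6085205078125), 8.305455207824707), array([[ 474. ,    7.6],
       [ 514.2, -268.1],
       [ 536.1, -264.9],
       [ 495.8,   10.8]], dtype=float32)) 0.08205769849239286
bar axis [-0.14478855  0.98946262] [ 0.50452075 -0.12844874]
blue 1345 [0.03555379 0.06490889 0.09166475]
rack top 543 (((549.9246826171875, -128.26846313476562), (46.693031311035156, 135.9193878173828), 8.78763484954834), array([[ 516.5,  -64.7],
       [ 537.2, -199. ],
       [ 583.4, -191.9],
       [ 562.6,  -57.5]], dtype=float32))
stop 136 (((499.3802185058594, 119.85086059570312), (89.53022766113281, 25.09808349609375), 27.026411056518555), array([[453.8, 110.7],
       [465.2,  88.3],
       [545. , 129. ],
       [533.6, 151.4]], dtype=float32)) 0.07216694209485608
walls 859 (((548.1017456054688, -51.748931884765625), (139.608642578125, 378.5616149902344), 8.879491806030273), array([[ 449.9,  124.5],
       [ 508.4, -249.5],
       [ 646.3, -228. ],
       [ 587.9,  146. ]], dtype=float32))
floor 1497 (((526.1069946289062, 46.52521514892578), (52.02918243408203, 151.03097534179688), 8.803443908691406), array([[488.8, 117.2],
       [512. , -32.1],
       [563.4, -24.1],
       [540.3, 125.1]], dtype=float32))
```

View pics/crop.png

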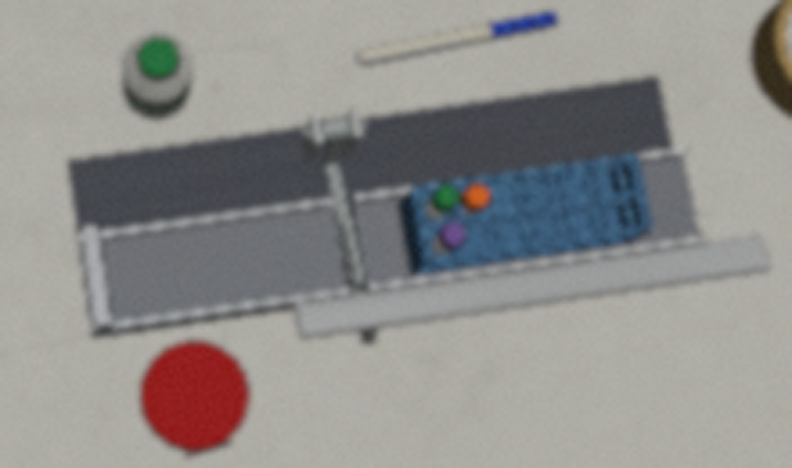

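```bash
python3 -m inch '[[[0,0,0,7],[0,0,0,7],[0,0,0,7],[0,0,0,7],[0,0,0,7],[0,0,0,7],[0,0,0,7],[0,0,0,7]]]' 36; python3 -m inch '[[[0,0,0,4.2],[-32,8,0,0],[-32,8,0,0],[-32,8,0,0],[-32,8,0,0],[-32,8,0,0],[-32,8,0,0],[-32,8,0,0]]]'
```

```text
t: 0.77
position: [0.2173, 0.5591, 0.2308]
tool_rot: [[-0.215, 0.977, -0.0], [0.977, 0.215, -0.001], [-0.001, -0.001, -1.0]]
contact_force: [-0.7, -0.7, -0.1]
opening: 0.423
finger_force: 0.0
t: 1.43
position: [0.3062, 0.3446, 0.231]
tool_rot: [[-0.149, 0.989, -0.0], [0.989, 0.149, -0.0], [-0.0, -0.0, -1.0]]
contact_force: [1.1, -0.2, 0.1]
opening: 0.422
finger_force: 0.0
```

```bash
python3 -m inch '[[[-37,9.4,0,0],[-37,9.4,0,0],[-37,9.4,0,0],[-37,9.4,0,0],[-37,9.4,0,0],[-37,9.4,0,0],[-37,9.4,0,0],[-37,9.4,0,0]]]'; python3 -m inch '[[[-37,9.4,0,0],[-37,9.4,0,0],[-37,9.4,0,0],[-37,9.4,0,0],[-37,9.4,0,0],[-37,9.4,0,0],[-37,9.4,0,0],[-30,8,0,0]]]';python3 -m inch '[[[0,0,30,0],[0,0,30,0],[0,0,20,0],[0,0,0,0]]]'
python3 - <<'E'
from workcell import *
from h import *
o=get_obs();p=np.array(o['position'])*1000
Y=np.array([-.1495,.9888]);X=np.array([.9888,.1495]);q=p[:2]-[536.8,-27.8]
print('lane',q@X,q@Y,p[2],o['opening'],o['t'])
d=get_image('wrist');cv2.imwrite('pics/w1.png',d['image'][...,::-1])
d=get_image('scene');cv2.imwrite('pics/s1.png',d['image'][...,::-1])
E
```

```text
t: 2.1
position: [0.4247, 0.0626, 0.2312]
tool_rot: [[-0.149, 0.989, 0.0], [0.989, 0.149, 0.0], [0.0, 0.0, -1.0]]
contact_force: [0.6, 1.4, 0.4]
opening: 0.423
finger_force: 0.0
t: 2.77
position: [0.5408, -0.2128, 0.2305]
tool_rot: [[-0.148, 0.989, -0.001], [0.989, 0.148, 0.0], [0.0, -0.0, -1.0]]
contact_force: [-0.3, 0.5, 1.1]
opening: 0.42
finger_force: 0.0
t: 3.1
position: [0.538, -0.2089, 0.1458]
tool_rot: [[-0.148, 0.989, -0.007], [0.989, 0.148, 0.005], [0.006, -0.006, -1.0]]
contact_force: [0.1, 0.9, 0.5]
opening: 0.423
finger_force: 0.0
lane -25.85272590446687 -179.24684937339111 145.76922617285868 0.4232290638217447 3.1
```

View pics/w1.png

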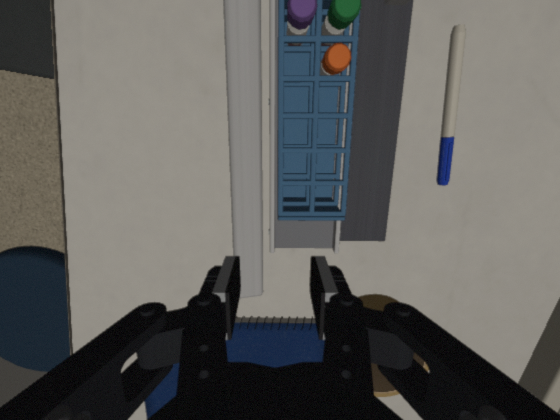

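View pics/s1.png

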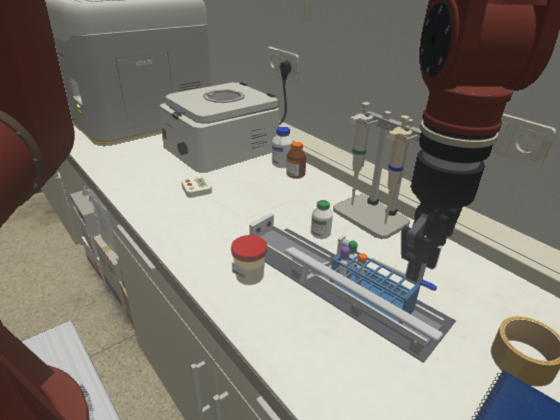

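The wrist view shows the left finger near the bar (235–262 px, ending at row 296) and the right finger behind the rack. The rack's rear edge runs at row 217 from 278 to 347. I'll convert these to tool coordinates.

```bash
python3 -m inch '[[[0,0,0,0],[0,0,0,0]]]'; python3 - <<'E'
from workcell import *
from h import *
o=get_obs();p=np.array(o['position']);R=np.array(o['tool_rot'])
d=get_image('wrist');M=np.array(d['mount']);print(M.round(3),[k for k in d])
def ray(u,v,z):
    r=np.array([(u-d['cx'])/d['fx'],-(v-d['cy'])/d['fy'],-1])
    r=R@M[:3,:3]@r;e=p+R@M[:3,3];return e+r*(z-e[2])/r[2]
Y=np.array([-.1495,.9888]);X=np.array([.9888,.1495])
def show(n,u,v,z):
    w=ray(u,v,z)*1000;t=(R.T@(w/1000-p))*1000;q=w[:2]-[536.8,-27.8];print(n,'tool',t.round(1),'lane',(q@X).round(1),(q@Y).round(1))
q=p[:2]*1000-[536.8,-27.8];print('TCP lane',q@X,q@Y,p*1000)
show('rackL',278,217,.092);show('rackR',347,217,.092);show('barL',238,296,.084);show('barR',262,294,.084)
show('bar L far',228,20,.084);show('barRfar',258,20,.084);show('wallend',271,250,.045);show('wallend',337,250,.045)
show('tipL',230,258,p[2]+.006);show('tipR',318,258,p[2]+.006)
E
```

```text
t: 3.37
position: [0.5414, -0.2107, 0.1534]
tool_rot: [[-0.149, 0.989, 0.003], [0.989, 0.149, -0.002], [-0.002, 0.002, -1.0]]
contact_force: [-0.3, -0.7, 1.6]
opening: 0.418
finger_force: 0.0
[[ 0.001  0.955  0.297  0.076]
 [ 1.    -0.001 -0.001  0.   ]
 [-0.001  0.297 -0.955 -0.142]
 [ 0.     0.     0.     1.   ]] ['image', 'depth', 'fx', 'fy', 'cx', 'cy', 'mount']
TCP lane -22.799988004446963 -181.51274464091014 [ 541.39117968 -210.67455833  153.44019773]
rackL tool [ 9.7  3.  61.4] lane -19.7 -171.9
rackR tool [ 9.7 51.5 61.5] lane 28.9 -171.9
barL tool [-59.  -28.5  69.5] lane -51.1 -240.7
barR tool [-57.2  -9.4  69.5] lane -32.0 -238.9
bar L far tool [133.  -27.8  69.1] lane -50.4 -48.7
barRfar tool [133.   -9.6  69.2] lane -32.2 -48.6
wallend tool [-36.8  -2.6 108.5] lane -25.2 -218.5
wallend tool [-36.8  56.6 108.6] lane 34.0 -218.6
tipL tool [ 10.6 -21.3  -6.1] lane -44.1 -170.9
tipR tool [10.6 21.9 -6. ] lane -0.9 -170.9
```

```bash
python3 -m inch '[[[-9,1,0,0],[0,0,15,0],[0,0,15,0],[0,0,15,0],[0,0,10,0],[0,0,5,0],[0,0,0,0],[0,0,0,0]]]'; python3 -m inch '[[[0,0,3,0],[0,0,3,0],[0,0,3,0],[0,0,3,0],[0,0,3,0],[0,0,0,0]]]'
```

```text
t: 4.08
position: [0.5431, -0.2193, 0.0919]
tool_rot: [[-0.149, 0.989, 0.0], [0.989, 0.149, -0.0], [-0.0, 0.0, -1.0]]
contact_force: [0.0, -0.6, 0.1]
opening: 0.422
finger_force: 0.0
t: 4.58
position: [0.5428, -0.2191, 0.0759]
tool_rot: [[-0.149, 0.989, -0.0], [0.989, 0.149, -0.0], [-0.0, -0.0, -1.0]]
contact_force: [-0.4, -1.4, 2.5]
opening: 0.419
finger_force: 1.4
```

```bash
python3 -m inch '[[[0,0,4,0],[0,0,4,0],[0,0,4,0],[0,0,4,0],[0,0,0,0]]]'; python3 -m inch '[[[0,0,3,0],[0,0,3,0],[0,0,2,0],[0,0,0,0],[0,0,0,0]]]'
```

```text
t: 5.0
position: [0.5426, -0.219, 0.0593]
tool_rot: [[-0.149, 0.989, -0.001], [0.989, 0.149, 0.0], [0.0, -0.0, -1.0]]
contact_force: [-1.0, -0.8, 5.0]
opening: 0.422
finger_force: 2.0
t: 5.42
position: [0.5428, -0.2191, 0.0528]
tool_rot: [[-0.149, 0.989, -0.0], [0.989, 0.149, -0.0], [-0.0, -0.0, -1.0]]
contact_force: [-4.4, -0.8, 8.9]
opening: 0.425
finger_force: 4.4
```

```bash
python3 -m inch '[[[0,0,1.5,0],[0,0,0,0]]]';  python3 - <<'E'
from workcell import *
from h import *
d=get_image('scene');cv2.imwrite('pics/s2.png',cv2.resize(d['image'][200:350,230:460,::-1],None,fx=3.4,fy=3.4,interpolation=cv2.INTER_CUBIC))
d=get_image('top');P=cloud(d);np.savez('top2.npz',**d)
z=P[...,2];q=(P[...,:2]*1000-[536.8,-27.8]);X=q@[.9888,.1495];Y=q@[-.1495,.9888]
hs=cv2.cvtColor(d['image'],cv2.COLOR_RGB2HSV)
for a in(-160,-120,-80,-40,0,30):
    m=(abs(Y-a)<15)&(X>-60)&(X<-34)&(z>.045);print(a,m.sum(),np.percentile(z[m]*1000,[10,50,90]).round(1) if m.any() else '')
m=(abs(Y)<2.5)&(abs(X)<22);print('gate area z',np.percentile(z[m]*1000,[10,50,90]).round(1))
E
```

```text
t: 5.58
position: [0.5429, -0.2191, 0.0524]
tool_rot: [[-0.149, 0.989, 0.0], [0.989, 0.149, -0.001], [-0.001, 0.0, -1.0]]
contact_force: [-6.2, 2.0, 17.9]
opening: 0.419
finger_force: 8.7
-160 824 [ 51.6 547.6 550.2]
-120 833 [ 51.6 546.3 551.7]
-80 227 [ 48.6  52.4 530.8]
-40 142 [47.7 50.8 53.5]
0 140 [48.2 50.9 53.7]
30 140 [48.  50.9 53.9]
gate area z [13.2 24.5 30. ]
```

View pics/s2.png

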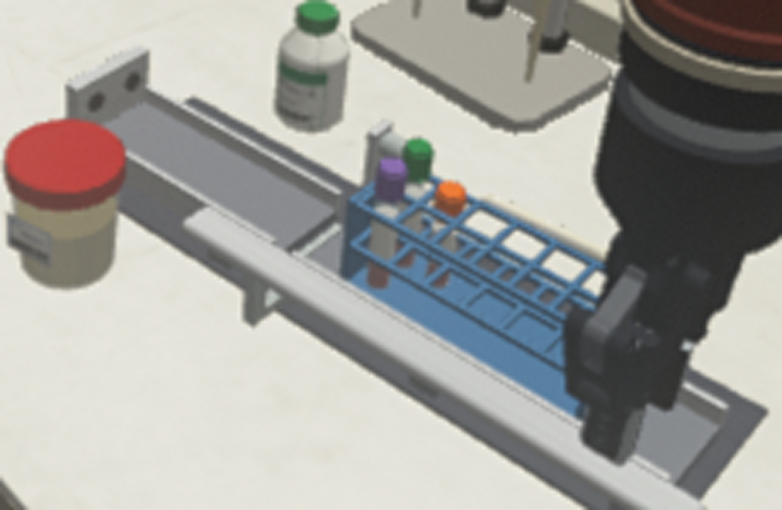

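The bar is fully down: its top is at about 51–54 mm and the force jumps at the hard stop. The gate is below the floor, and the finger stands on the bar at about (615,445) in the crop. Now I push.

```bash
python3 -m inch '[[[2,0,-0.5,0],[4,0,0,0],[4,0,0,0],[4,0,0,0],[4,0,0,0],[4,0,0,0],[4,0,0,0],[4,0,0,0]]]'; python3 -m inch '[[[4,0,0,0],[4,0,0,0],[4,0,0,0],[4,0,0,0],[4,0,0,0],[4,0,0,0],[4,0,0,0],[4,0,0,0]]]'
```

```text
t: 6.35
position: [0.5399, -0.191, 0.0529]
tool_rot: [[-0.148, 0.989, 0.003], [0.989, 0.148, -0.004], [-0.004, 0.003, -1.0]]
contact_force: [1.8, -6.7, 8.0]
opening: 0.42
finger_force: 4.6
t: 7.02
position: [0.5352, -0.1593, 0.0528]
tool_rot: [[-0.148, 0.989, 0.003], [0.989, 0.148, -0.003], [-0.004, 0.003, -1.0]]
contact_force: [1.1, -7.3, 8.4]
opening: 0.421
finger_force: 4.7
```

```bash
python3 -m inch '[[[4,0,0.3,0],[4,0,0,0],[4,0,0,0],[4,0,0,0],[4,0,0,0],[4,0,0,0],[4,0,0,0],[4,0,0,0]]]'; python3 -m inch '[[[4,0,0,0],[4,0,0,0],[4,0,0,0],[4,0,0,0],[4,0,0,0],[4,0,0,0],[4,0,0,0],[4,0,0,0]]]'; python3 -m inch '[[[4,0,0,0],[4,0,0,0],[4,0,0,0],[4,0,0,0],[4,0,0,0],[4,0,0,0],[4,0,0,0],[3,0,0,0]]]'
```

```text
t: 7.68
position: [0.5307, -0.1278, 0.0528]
tool_rot: [[-0.148, 0.989, 0.004], [0.989, 0.148, -0.004], [-0.004, 0.003, -1.0]]
contact_force: [0.8, -8.0, 9.9]
opening: 0.421
finger_force: 5.3
t: 8.35
position: [0.526, -0.0961, 0.0528]
tool_rot: [[-0.148, 0.989, 0.004], [0.989, 0.148, -0.004], [-0.004, 0.004, -1.0]]
contact_force: [1.5, -6.5, 10.2]
opening: 0.417
finger_force: 5.5
t: 9.02
position: [0.5214, -0.0652, 0.0528]
tool_rot: [[-0.148, 0.989, 0.004], [0.989, 0.148, -0.003], [-0.004, 0.004, -1.0]]
contact_force: [1.2, -7.5, 10.8]
opening: 0.422
finger_force: 5.6
```

```bash
python3 -m inch '[[[4,0,0,0],[4,0,0,0],[4,0,0,0],[4,0,0,0],[4,0,0,0],[4,0,0,0],[3,0,0,0],[2,0,0,0]]]'; python3 -m inch '[[[2,0,0,0],[2,0,0,0],[1,0,0,0],[1,0,0,0],[0,0,0,0]]]'; python3 - <<'E'
from h import *
from workcell import *
d=get_image('scene');cv2.imwrite('pics/s3.png',cv2.resize(d['image'][200:350,230:460,::-1],None,fx=3.4,fy=3.4,interpolation=cv2.INTER_CUBIC))
E
```

```text
t: 9.68
position: [0.5171, -0.0364, 0.0528]
tool_rot: [[-0.148, 0.989, 0.004], [0.989, 0.148, -0.003], [-0.004, 0.004, -1.0]]
contact_force: [2.2, -7.0, 11.5]
opening: 0.421
finger_force: 5.7
t: 10.1
position: [0.5162, -0.0305, 0.0528]
tool_rot: [[-0.148, 0.989, 0.004], [0.989, 0.148, -0.003], [-0.004, 0.004, -1.0]]
contact_force: [1.9, -6.5, 11.3]
opening: 0.423
finger_force: 5.5
```

View pics/s3.png

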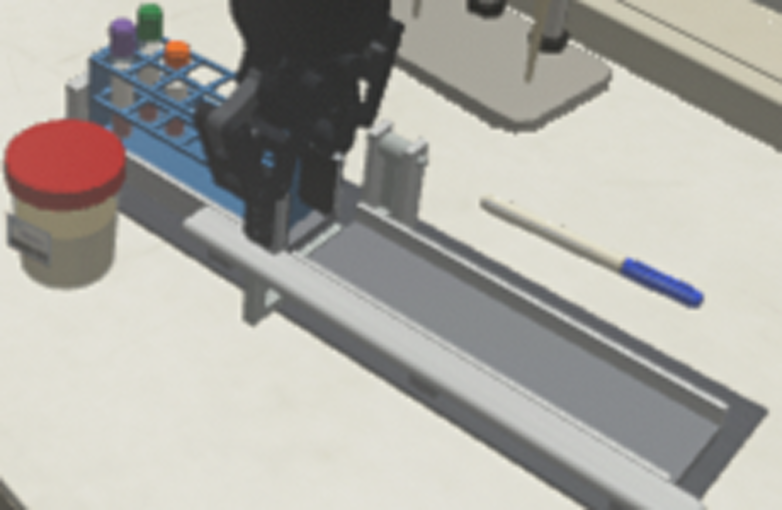

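The rack is almost at the end stop and has its rear just past the gate. I continue in small steps until the force rises.

```bash
python3 -m inch '[[[1,0,0,0],[1,0,0,0],[0,0,0,0]]]'; python3 -m inch '[[[1,0,0,0],[0,0,0,0]]]';python3 -m inch '[[[1,0,0,0],[0,0,0,0]]]'
```

```text
t: 10.4
position: [0.5159, -0.0286, 0.0528]
tool_rot: [[-0.148, 0.989, 0.004], [0.989, 0.148, -0.003], [-0.004, 0.004, -1.0]]
contact_force: [1.8, -5.8, 12.0]
opening: 0.419
finger_force: 5.7
t: 10.57
position: [0.5158, -0.0276, 0.0528]
tool_rot: [[-0.148, 0.989, 0.004], [0.989, 0.148, -0.003], [-0.004, 0.004, -1.0]]
contact_force: [1.0, -7.4, 11.2]
opening: 0.421
finger_force: 5.7
t: 10.73
position: [0.5157, -0.027, 0.0528]
tool_rot: [[-0.148, 0.989, 0.004], [0.989, 0.148, -0.004], [-0.004, 0.004, -1.0]]
contact_force: [0.3, -8.8, 11.5]
opening: 0.421
finger_force: 7.1
```

```bash
python3 -m inch '[[[1,0,0,0],[0,0,0,0]]]'; python3 -m inch '[[[1,0,0,0],[0,0,0,0]]]'
```

```text
t: 10.9
position: [0.5157, -0.0269, 0.0529]
tool_rot: [[-0.147, 0.989, 0.004], [0.989, 0.147, -0.006], [-0.006, 0.003, -1.0]]
contact_force: [0.7, -14.0, 10.9]
opening: 0.426
finger_force: 9.4
t: 11.07
position: [0.5157, -0.0268, 0.053]
tool_rot: [[-0.146, 0.989, 0.005], [0.989, 0.146, -0.007], [-0.008, 0.003, -1.0]]
contact_force: [1.3, -19.3, 8.9]
opening: 0.425
finger_force: 11.4
```

The rack is seated: the push force rises with no motion. I back off slightly while still holding the bar, then lift.

```bash
python3 -m inch '[[[-2,0,0,0],[-2,0,0,0],[-2,0,0,0],[-2,0,0,0],[0,0,0,0]]]'; python3 -m inch '[[[0,0,-5,0],[0,0,-6,0],[0,0,-6,0],[0,0,-6,0],[0,0,-6,0],[0,0,-6,0],[0,0,-8,0],[0,0,-15,0]]]'; python3 -m inch '[[[0,0,-25,0],[0,0,-25,0],[0,0,-25,0],[-30,0,-20,0],[-30,0,0,0],[-30,0,0,0],[-30,0,0,0],[-30,0,0,0]]]'; python3 -m inch '[[[-30,0,0,0],[-20,0,0,0],[0,0,0,0],[0,0,0,0]]]';  python3 - <<'E'
from workcell import *
from h import *
d=get_image('scene');cv2.imwrite('pics/s4.png',cv2.resize(d['image'][180:350,200:460,::-1],None,fx=3,fy=3,interpolation=cv2.INTER_CUBIC))
d=get_image('top');cv2.imwrite('pics/t4.png',cv2.resize(d['image'][160:290,240:460,::-1],None,fx=3.6,fy=3.6,interpolation=cv2.INTER_CUBIC))
P=cloud(d);z=P[...,2];hs=cv2.cvtColor(d['image'],cv2.COLOR_RGB2HSV)
q=(P[...,:2]*1000-[536.8,-27.8]);X=q@[.9888,.1495];Y=q@[-.1495,.9888]
m=(hs[...,1]>90)&(hs[...,0]>95)&(hs[...,0]<120)&(abs(X)<30)&(z>.085)&(z<.1)&(Y>-30)&(Y<170)
print('rack y',Y[m].min(),Y[m].max(),np.median(X[m]))
m=(X>-60)&(X<-34)&(Y<40)&(Y>-40)&(z>.045)&(z<.12);print('bar z',np.median(z[m]))
E
```

```text
t: 11.48
position: [0.5159, -0.0299, 0.0526]
tool_rot: [[-0.15, 0.989, 0.003], [0.989, 0.149, 0.003], [0.003, 0.004, -1.0]]
contact_force: [-0.5, 7.3, 16.1]
opening: 0.418
finger_force: 7.7
t: 12.15
position: [0.513, -0.0308, 0.1079]
tool_rot: [[-0.149, 0.989, -0.004], [0.989, 0.149, 0.001], [0.001, -0.004, -1.0]]
contact_force: [-0.2, 0.4, -0.9]
opening: 0.425
finger_force: 0.0
t: 12.82
position: [0.5364, -0.1807, 0.204]
tool_rot: [[-0.149, 0.989, -0.001], [0.989, 0.149, 0.0], [0.001, -0.001, -1.0]]
contact_force: [0.7, 0.6, -0.0]
opening: 0.42
finger_force: 0.0
t: 13.15
position: [0.5436, -0.2295, 0.2034]
tool_rot: [[-0.147, 0.989, -0.002], [0.989, 0.147, 0.001], [0.001, -0.001, -1.0]]
contact_force: [-0.6, 0.4, -0.7]
opening: 0.423
finger_force: 0.0
rack y 15.460764353770417 149.346327745178 -2.638837409740691
bar z 0.0819082938053497
```

View pics/s4.png

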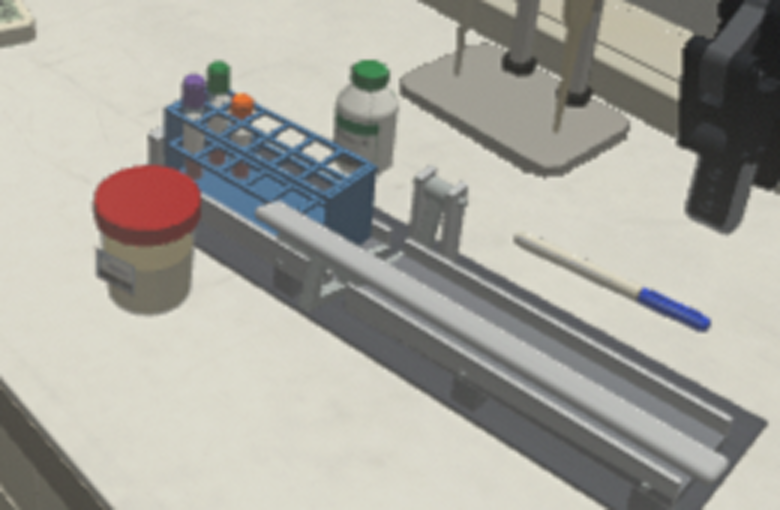

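View pics/t4.png

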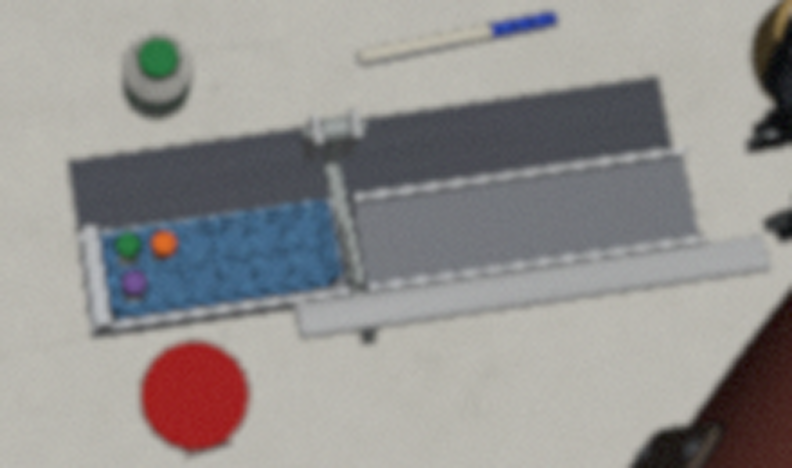

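The rack rests against the end stop, at about (95–340, 265) in the top crop. The gate stands up behind it at (345,230), the bar is back at its full height, and the bystanders have not moved.

```bash
python3 -c "
from workcell import *
print(job_done())"
```

```text
the job is handed in; nothing more can be done
None
```

The rack rests against the end stop with the gate up behind it, the cup, bottle and pen stand where they were, and the job is handed in at about 13 s on the robot's clock.

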